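# Refit the work grille of a downdraft sanding box

## Robot

A 7-joint arm with a two-finger parallel gripper is mounted at the origin on the work surface. World frame = base frame: x ahead of the robot, y to its left, z up, the work surface at z = 0. Lengths are in m, angles in rad, forces in N, time in s.
With the tool pointing down it reaches from about 0.425 to 0.95 m from the base axis. Payload 16.7 kg.
Tool frame: the origin (TCP) lies midway between the tips of the shut fingers; the grasp point (between the pads) lies r.tcp_to_grasp behind it (r.tcp_to_grasp is the distance from the TCP to the grasp point, in m); z points along the fingers, y is the direction in which the jaws open and shut (so a half turn about z gives the same grasp; the last joint's range is limited). The gripper opens to 94 mm and grips with 3 to 60 N. Pads are 16 mm wide; open, the fingers measure 119 mm over their backs; the gripper's body (75 mm by 177 mm) begins 78 mm behind the grasp point.
Start: joints at [1.04, 0.426, 0.074, 1.606, -0.034, 1.111, -0.067], TCP at [0.251, -0.626, 0.205] pointing down, gripper open.
Joint ranges: [-2.85, 2.85], [-0.5, 2.14], [-1.23, 1.37], [0.21, 2.46], [-1.02, 4.16], [0.16, 2.05], [-2.73, 2.73]. Speed limits (rad/s): [1.89, 1.89, 2.39, 2.39, 3.01, 3.01, 3.01].

## Interface

Orientations are given as a rotation vector (axis times angle).
In Python, from bench import r, snapshot, hand_in, find_in, silhouettes, pinpoint gives the robot as it stands.
- The arm moves only by the tool step_arm, never from a script. Its arguments are lists of equal length, an entry for each row: "translation": the shift along the world's x, y, z in units of 40 mm (1.0 is 40 mm), a list of three; "turn": the turn, a rotation vector about the world's x, y, z in units of 10 degrees (1.0 is 10 degrees), a list of three. A call has exactly 5 rows; each row shifts and turns the commanded pose from where the row before left it; what a row does not reach is not made up. A row lasts 1/8 s, in which the tool goes at most 62.5 mm and 10.7 degrees, less where a joint would pass 70% of its speed; a pose out of reach is approached as far as the arm can. A call is refused whole if a number of a shift passes 1 or a number of a turn 1, either way. A call with a gripper value outside its range is refused whole. "hand" is the opening in per cent of the stroke, from 0 (shut) to 100 (fully open), set as the call begins (left out, the last holds). The fingers move at their own pace and stop on an object; "squeeze" is the grip in N (left out, the last holds). Time passes only in rows, so rows that do not move let the fingers close, or fill a call up. It gives the time, the measured TCP pose, the force and the opening at its end, in the units of the state.
- r.sense(): the state, without advancing time (a new reading comes with each control period).
- snapshot(name): name is "scene" or "side" or "wrist"; returns a dict with "pixels" (400x640x3 uint8, blue, green, red), "vfov" (degrees; the focal length in pixels is half the picture's height over the tangent of half this angle, whatever the lens; pixels are square), "cx", "cy" (the principal point, pixels), "k1" (the pictures are not rectified: a ray, as slopes to the right and down, at radius r is drawn at 1 + k1 r^2 times it, then the intrinsics apply), "rvec" (rotation vector, rad) and "tvec" (3), from world to camera coordinates, as OpenCV has them; the wrist camera has in their place "T_tool_cam" (4x4, takes a point from camera to tool coordinates, whose origin is the TCP and whose axes are the flange's). Camera axes: x right, y down, z forward; pixel columns grow to the right and rows downward; lengths in m; the calibration is good to about 2 mm. A picture is of the moment at which its call begins: read the wrist's pose just before it. There is no depth.
- hand_in(): hands the job in, once; it reports no verdict.
Trained networks look in a picture, given as the dict that the camera call returned (one of the last four; its "shot" number tells which), for a name from the list of things; names that differ only in an ending like _2 or _b are one class to them, and where a whole thing is asked for, a point or a joint stands for the part that bears it (a point fixed in the world has none). Each returns a list of dicts, best first, with "p" (0 to 1); they miss things now and then, are a little off and sometimes report something else, mostly with a low value. They report only what shows in the picture. A call takes as long as a camera call. They do not tell look-alikes from the thing itself.
- find_in(query, picture): "box" ([centre column, centre row, width, height] as shares, 0 to 1, of the picture: columns of its width, rows of its height, round what is visible of it).
- silhouettes(query, picture): "region" (400x640 bool, what is visible of it) and "box" ([centre column, centre row, width, height] as shares, 0 to 1, of the picture: columns of its width, rows of its height, round what is visible of it).
- pinpoint(query, picture): "at" ([row, column] as shares, 0 to 1, of the picture: columns of its width, rows of its height: a listed point, or the origin of a listed thing).
The state is a dict: "time_s": time; "qpos": joint angles; "dq": joint speeds; "joint_efforts": joint torques, N m; "eef_pos": TCP position; "tool_rot": TCP orientation; "ft_force": force on the tool from outside, world axes, zero at the start; "torque": the same for the moment, N m; "width": opening from 0.0 (shut) to 1.0 (fully open).
Only numpy, scipy, OpenCV 4.12 (cv2) and the standard library are available. Lean on these libraries where they do the work, as an engineer would, in place of code of your own. Each camera call takes 0.05 s, during which the arm holds its last target.

## Task

Put the grille plate back on the sanding box. It is stored flat under the low plywood riser: draw it out by its little fin until its crossbar is clear, let go of it lying on the cutting mat, then take it again by the crossbar; hold it tilted with the finned edge low, hook that edge under the box's metal lip, and lower the other edge gently, without letting it drop, until the plate lies flat and fully home in its recess. Let go, and leave the jars, tape roll and sanding block where they are.

Things in the scene. Friction and masses are not known exactly. Their poses are not given: they have to be found in the camera images.
- grille: the loose aluminium grille plate, 180 mm long (its x) by 130 mm wide (its y) by 6 mm thick, about 0.3 kg; origin at the centre of its underside, z up through its top. The hooking edge is its -x end (the end with the fin and a solid band), the free edge its +x end. It starts flat on the mat with the hooking end sticking out about 65 mm from the riser's open front.
- grille_mid (a point): centre of the plate, half-way up its 6 mm thickness; axes as the plate
- grille_fin (a point): centre of the pull fin on the plate's top, 53 mm from the plate's centre towards the hooking edge: 26 mm along the plate's x, 10 mm thick in y, rising 24 mm above the plate's top; this point is 12 mm above the plate's top. It carries the drag well but is next to the hooking edge
- grille_bar (a point): centre of the crossbar on the plate's top, 30 mm from the plate's centre towards the free edge: 100 mm along the plate's y, 10 mm thick in x, rising 30 mm above the plate's top; this point is 15 mm above the plate's top; axes as the plate
- grille_edge (a point): middle of the hooking edge, at the plate's underside (90 mm from the plate's centre)
- box: the fixed grey sanding box, origin on the table under the centre of its recess; axes as box_seat. Rims rising 10 mm above the ledge wall the recess at both sides and at its +x end; ledges 12 mm wide (24 mm at the lip end) carry the plate, the middle is open. At the -x end a housing 156 mm wide and 70 mm deep rises 60 mm above the ledge, with the lip on its face
- box_seat (a point): centre of the box's recess (185 mm in x by 136 mm in y) at the height of the ledge the plate lies on, 50 mm above the table. Axes: x level, from the lip towards the open far end; z up. When home the plate's x points along this x and its underside is at this height
- box_lip (a point): middle of the lower front edge of the steel lip; the lip runs across the whole recess, overhangs the ledge by 12 mm from the housing's face (this point is 80.5 mm from box_seat, towards -x), is 5 mm thick, and its underside is 14 mm above the ledge; axes as box_seat. The 6 mm plate goes under it tilted up to about 20 degrees
- riser_front (a point): middle of the fixed plywood riser's open front edge, at mat level; x points into the riser, z up. The riser is 150 mm deep, 170 mm wide, its roof is from 45 to 57 mm above the mat, and its opening 150 mm wide; the jars stand on its roof, about 70 mm behind the front edge. The plate is drawn out towards -x
- jar_a: paint jar with white cap, 34 mm across, 55 mm tall, on the riser's roof; origin at its underside; not to be disturbed
- jar_b: paint jar with black cap, same size, on the riser's roof; origin at its underside; not to be disturbed
- tape: roll of masking tape lying flat on the mat, 68 mm across, 18 mm high; origin at its underside; not to be disturbed
- sander: cork sanding block 70 x 35 x 28 mm on the mat; origin at its underside; not to be disturbed
Mind the look-alikes: they are no part of the job. Of the things shaped like the part that bears riser_front, the wooden one is meant.

How it is judged:
On the way, in this order (a step that is already met when the one before it is completed fails the run):
1. the plate lies flat on the mat, let go, with its crossbar clear of the riser's front (contact force between the fingers and grille below 0.2 N and x of grille_bar in the frame of riser_front below -0.015 m and height (world z) of grille_edge below 0.008 m and angle between grille_mid's own z axis and vertical below 0.05 rad and linear speed of grille below 0.02 m/s), for 0.2 s.
2. the plate is held by the fingers and tilted, finned edge low, with that edge under the lip (not (contact force between the fingers and grille below 0.2 N) and x of grille_edge in the frame of box_lip below -0.003 m and z of grille_edge in the frame of box_lip between -0.02 and -0.005 m and z of grille_bar in the frame of box_seat above 0.031 m and angle between grille_mid's own z axis and vertical above 0.08 rad), for 0.05 s.
At the end, for the whole second after the job is handed in: The plate lies released and at rest in the box's recess: its finned edge at least 5 mm under the lip, its middle within 8 mm of the recess's centre and within 2.5 mm of its seated height, level within 0.025 rad and square within 0.06 rad (contact force between the fingers and grille below 0.2 N and x of grille_edge in the frame of box_lip below -0.005 m and z of grille_edge in the frame of box_lip below -0.011 m and z of grille_mid in the frame of box_seat between 0 and 0.0055 m and horizontal distance between grille_mid and box_seat below 0.008 m and angle between grille_mid's own z axis and vertical below 0.025 rad and angle between the x axis of grille_mid and the x axis of box_seat, either way round below 0.06 rad and linear speed of grille below 0.01 m/s); the robot touches nothing.
It fails at once if the plate is dropped or slapped down (turns faster than 3 rad/s) (angular speed of grille above 3 rad/s).
It fails at once if the white-capped jar is pushed more than 25 mm or tipped (distance of jar_a from where it was at the start of the episode above 0.025 m or angle between jar_a's own z axis and vertical above 0.4 rad).
It fails at once if the black-capped jar is pushed more than 25 mm or tipped (distance of jar_b from where it was at the start of the episode above 0.025 m or angle between jar_b's own z axis and vertical above 0.4 rad).
It fails at once if the tape roll is pushed more than 25 mm or tipped (distance of tape from where it was at the start of the episode above 0.025 m or angle between tape's own z axis and vertical above 0.4 rad).
It fails at once if the sanding block is pushed more than 25 mm or tipped (distance of sander from where it was at the start of the episode above 0.025 m or angle between sander's own z axis and vertical above 0.4 rad).
It also fails if it takes over 62 s, if anything falls off the work surface, if the arm or the gripper's body presses on something with over 40 N, if the wrist force passes 120 N, or if a joint passes its speed limit or range.

## Working session

There is one attempt and no reset: what is moved stays moved. The work goes in short steps, Python scripts to look and compute and a tool call to move; the robot and the scene stay as the last step left them, time stands still between calls to the robot, and variables do not carry over. Pictures are saved under pics/ and viewed, and the job is handed in when it is done.

Besides the shell and the picture viewer there is one more tool, called after ">>>" as name(argument=value, ...), one argument or row to a line, values as JSON. step_arm: Moves the arm, as the interface text tells. Its arguments: {"type":"object","properties":{"translation":{"type":"array"},"turn":{"type":"array"},"hand":{"type":"number"},"squeeze":{"type":"number"}},"required":["translation","turn"]}

```bash
ls; mkdir -p pics
python3 - <<'E'
from bench import r, snapshot
import cv2
s=r.sense();print(s, r.tcp_to_grasp)
for n in ["scene","side","wrist"]:
    p=snapshot(n);cv2.imwrite(f"pics/{n}0.png",p["pixels"]);print({k:v for k,v in p.items() if k!="pixels"})
E
```

```text
pics
{'time_s': 0.0, 'qpos': array([ 1.0395081 ,  0.426776  ,  0.0738553 ,  1.6066071 , -0.03411254,
        1.11077644, -0.06711569]), 'dq': array([-1.46546717e-03,  2.86973725e-04,  3.81455645e-05,  1.39493794e-03,
        3.47213149e-05,  2.33154303e-03, -5.75674094e-04]), 'joint_efforts': array([-8.13538190e-04, -9.35818648e+01,  3.66576254e+00, -4.54202485e+01,
       -4.88216488e-02,  2.01261893e-02,  7.96046220e-05]), 'eef_pos': array([ 0.25130133, -0.62600647,  0.20474635]), 'tool_rot': array([-3.08330235e+00, -5.95748416e-01,  5.28440152e-04]), 'ft_force': array([-0.92626469,  0.55537605,  0.37033538]), 'torque': array([0.04558507, 0.04709264, 0.03228853]), 'width': 1.003270364938825} 0.0188
{'vfov': 47.13365255615852, 'cx': 313.14193963860555, 'cy': 203.06243879163662, 'k1': -0.1306400323648467, 'rvec': array([ 1.56048175,  2.00473199, -0.85028793]), 'tvec': array([ 0.02271361, -0.25571577,  1.43412957]), 'shot': 1}
{'vfov': 42.21112975408654, 'cx': 313.5078371085759, 'cy': 194.13166170248223, 'k1': -0.10592568310293118, 'rvec': array([ 0.97471711, -2.40448522,  1.12629765]), 'tvec': array([0.34723662, 0.20961684, 1.26204267]), 'shot': 2}
{'vfov': 69.22032459377897, 'cx': 318.18956303997214, 'cy': 202.33557296570865, 'k1': 0.014952197069439678, 'T_tool_cam': array([[-2.84815088e-04, -9.65409149e-01, -2.60739514e-01,
         7.65144451e-02],
       [ 9.99999864e-01, -1.61186157e-04, -4.95530797e-04,
        -1.31562496e-03],
       [ 4.36362365e-04, -2.60739619e-01,  9.65409064e-01,
        -1.79908592e-01],
       [ 0.00000000e+00,  0.00000000e+00,  0.00000000e+00,
         1.00000000e+00]]), 'shot': 3}
```

View pics/scene0.png

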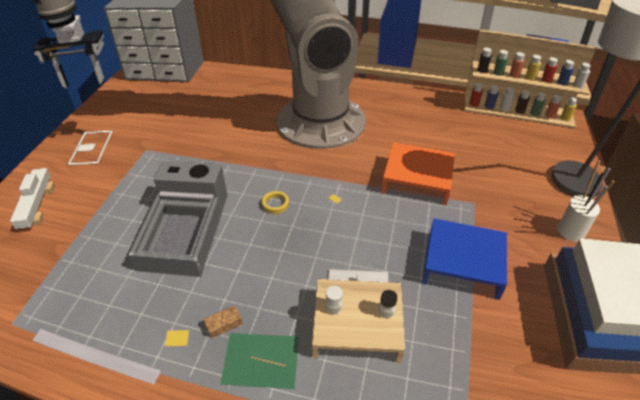

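View pics/side0.png

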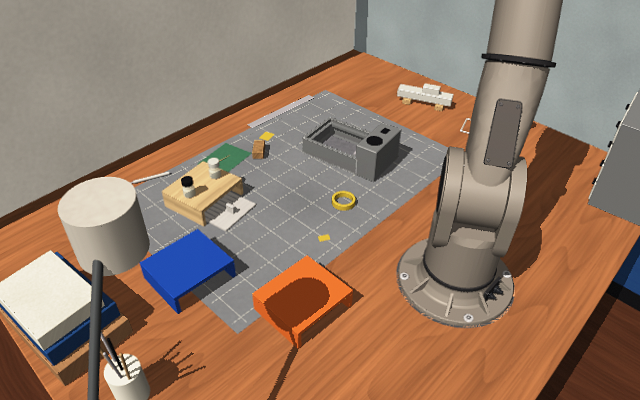

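View pics/wrist0.png

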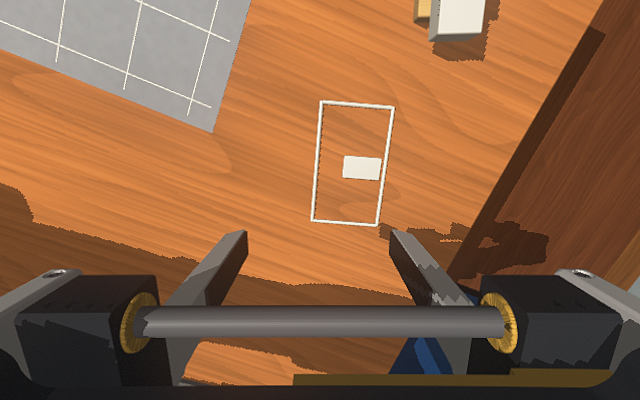

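```bash
cat > h.py <<'E'
import numpy as np, cv2
from scipy.spatial.transform import Rotation as R
def K(p):
    f=200/np.tan(np.radians(p["vfov"])/2); return np.array([[f,0,p["cx"]],[0,f,p["cy"]],[0,0,1.]])
def ext(p,s=None):
    if "rvec" in p: return cv2.Rodrigues(np.array(p["rvec"]))[0], np.array(p["tvec"])
    T=np.eye(4);T[:3,:3]=R.from_rotvec(s["tool_rot"]).as_matrix();T[:3,3]=s["eef_pos"]
    M=np.linalg.inv(T@p["T_tool_cam"]);return M[:3,:3],M[:3,3]
def ray(p,uv,s=None):
    Rm,t=ext(p,s);x=cv2.undistortPoints(np.array([[uv]],float),K(p),np.array([p["k1"],0,0,0.])).ravel()
    d=Rm.T@np.r_[x,1];return -Rm.T@t,d/np.linalg.norm(d)
def onz(p,uv,z,s=None):
    c,d=ray(p,uv,s);return c+d*(z-c[2])/d[2]
def tri(rs):
    A=sum(np.eye(3)-np.outer(d,d) for c,d in rs);b=sum((np.eye(3)-np.outer(d,d))@c for c,d in rs)
    x=np.linalg.solve(A,b);return x,[np.linalg.norm((np.eye(3)-np.outer(d,d))@(x-c)) for c,d in rs]
def proj(p,X,s=None):
    Rm,t=ext(p,s);return cv2.projectPoints(np.atleast_2d(np.array(X,float)),cv2.Rodrigues(Rm)[0],t,K(p),np.array([p["k1"],0,0,0.]))[0].reshape(-1,2)
def px(at): return [at[1]*640,at[0]*400]
E
python3 - <<'E'
from bench import *
from h import *
np.set_printoptions(precision=4,suppress=True)
P={n:snapshot(n) for n in ["scene","side"]}
for q in ["grille_fin","grille_edge","grille_mid","grille_bar","riser_front","box_seat","box_lip","box","jar_a","jar_b","tape","sander"]:
    best={}
    for n in P:
        L=pinpoint(q,P[n]); print(q,n,[(np.round(px(a["at"]),1),round(a["p"],2)) for a in L[:3]])
        if L: best[n]=px(L[0]["at"])
    if len(best)==2:
        x,e=tri([ray(P[n],best[n]) for n in P]);print("   ",x,np.round(e,4))
E
```

```text
grille_fin scene [(array([362.3, 278.2]), 0.64)]
grille_fin side [(array([232. , 205.4]), 0.78)]
    [0.5777 0.2313 0.0295] [0.0055 0.0055]
grille_edge scene [(array([355.4, 269.1]), 0.7)]
grille_edge side []
grille_mid scene [(array([386. , 310.9]), 0.49)]
grille_mid side [(array([220. , 202.3]), 0.77)]
    [0.6261 0.2681 0.0193] [0.0326 0.0326]
grille_bar scene []
grille_bar side [(array([240.8, 214.4]), 0.39)]
riser_front scene []
riser_front side [(array([222.9, 208.5]), 0.79), (array([206.2, 295.2]), 0.67), (array([325.7, 324.9]), 0.65)]
box_seat scene [(array([175.3, 227.1]), 0.68)]
box_seat side [(array([343. , 137.5]), 0.64)]
    [ 0.5585 -0.2108  0.0522] [0.0022 0.0022]
box_lip scene [(array([183.6, 198.8]), 0.64)]
box_lip side [(array([359.8, 145.1]), 0.77)]
    [ 0.4854 -0.2147  0.0649] [0.0068 0.0068]
box scene [(array([177.7, 241.4]), 0.69)]
box side [(array([341.4, 152.9]), 0.96)]
    [ 0.5598 -0.2137 -0.0046] [0.0034 0.0034]
jar_a scene [(array([384.6, 312.3]), 0.84), (array([331.3, 305.6]), 0.64)]
jar_a side [(array([214.9, 174.8]), 0.78), (array([190.5, 195.6]), 0.48)]
    [0.6657 0.2572 0.0836] [0.0422 0.0422]
jar_b scene [(array([384.6, 312.3]), 0.84), (array([331.3, 305.6]), 0.64)]
jar_b side [(array([214.9, 174.8]), 0.78), (array([190.5, 195.6]), 0.48)]
    [0.6657 0.2572 0.0836] [0.0422 0.0422]
tape scene [(array([275.4, 204.5]), 0.63)]
tape side [(array([343.2, 204.3]), 0.7)]
    [ 0.3844 -0.0223 -0.0016] [0.0016 0.0016]
sander scene [(array([223. , 323.1]), 0.68), (array([177.1, 225.5]), 0.63)]
sander side [(array([256. , 152.1]), 0.54)]
    [ 0.7473 -0.0143  0.0076] [0.0053 0.0053]
```

Run:
```python
from bench import *
from h import *
a=cv2.imread("pics/scene0.png");b=cv2.imread("pics/side0.png")
cv2.imwrite("pics/c1.png",cv2.resize(a[145:285,120:240],None,fx=4.5,fy=4.2,interpolation=2) if 0 else cv2.resize(a[145:285,120:240],None,fx=4,fy=4,interpolation=2))
cv2.imwrite("pics/c2.png",cv2.resize(a[255:365,300:420],None,fx=5,fy=5,interpolation=2))
cv2.imwrite("pics/c3.png",cv2.resize(b[145:245,150:280],None,fx=6,fy=6,interpolation=2))
cv2.imwrite("pics/c4.png",cv2.resize(b[110:190,290:410],None,fx=6,fy=6,interpolation=2))
```

```text
(no output)
```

View pics/c1.png

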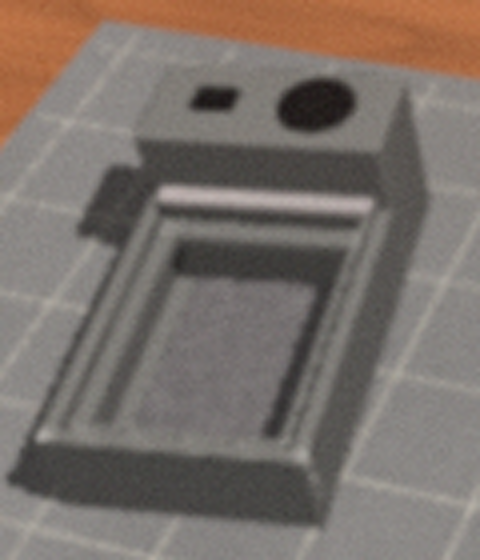

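View pics/c2.png

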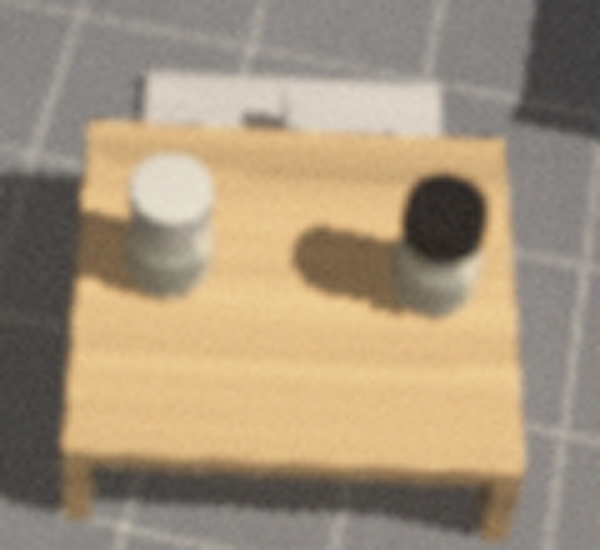

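View pics/c3.png

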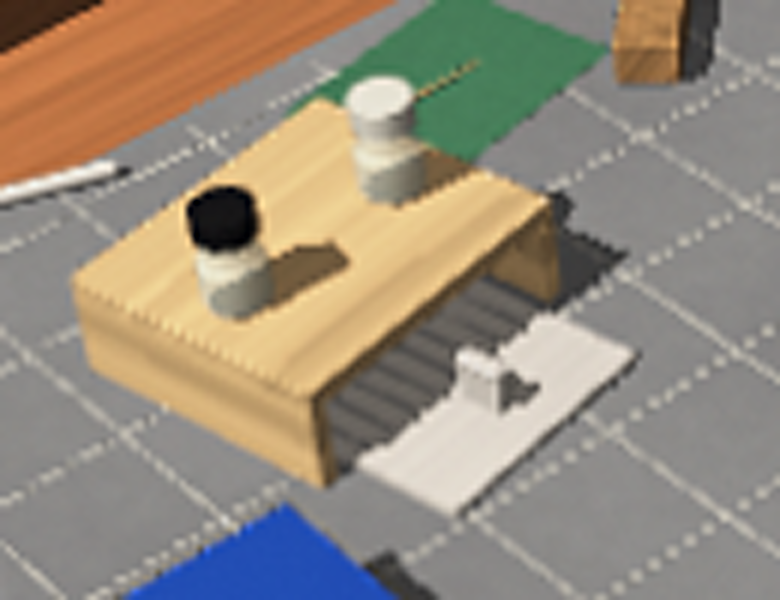

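View pics/c4.png

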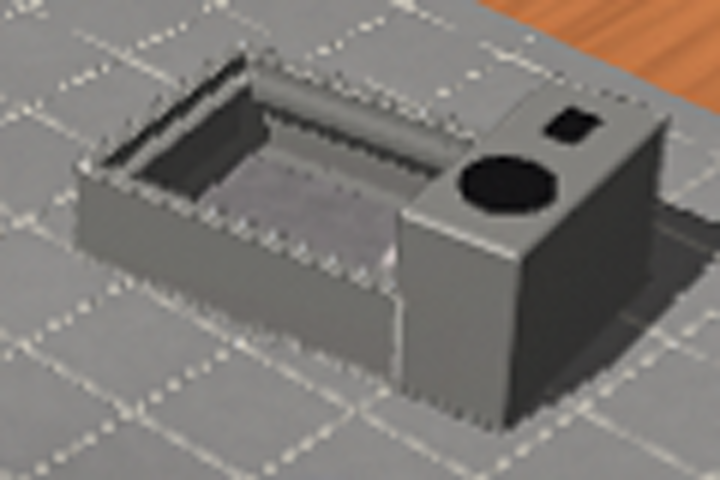

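```bash
cat > fit.py <<'E'
from h import *
from scipy.optimize import least_squares
def fit(P,obs,x0):
    # obs: list (cam, local xyz mm, uv)
    def pos(q,X): c,s=np.cos(q[2]),np.sin(q[2]); X=np.array(X)/1000; return [q[0]+c*X[0]-s*X[1],q[1]+s*X[0]+c*X[1],X[2]+q[3]]
    f=lambda q: np.concatenate([proj(P[n],pos(q,X))[0]-uv for n,X,uv in obs]+[[ (q[3])*1000 ]])
    r=least_squares(f,list(x0)+[0.],loss="soft_l1");return r.x,f(r.x)[:-1].reshape(-1,2)
E
cat > f1.py <<'E'
from bench import *
from fit import *
np.set_printoptions(precision=4,suppress=True)
P={n:snapshot(n) for n in ["scene","side"]}
S,D="scene","side"
box=[(S,(-92.5,-78,110),(153.75,180.75)),(S,(-92.5,78,110),(215.5,183)),(S,(-162.5,78,110),(221.25,167)),(S,(-162.5,-78,110),(160,161.25)),
(S,(102.5,-78,60),(128.75,255)),(S,(102.5,78,60),(197.5,258.75)),(S,(102.5,78,0),(200.5,276.25)),
(D,(-92.5,78,110),(357,144.7)),(D,(-162.5,78,110),(376.7,153)),(D,(-162.5,-78,110),(400.8,130)),(D,(-162.5,78,0),(374.5,181.7)),(D,(102.5,78,60),(303,138.7)),(D,(102.5,78,0),(303,150.8)),(D,(102.5,-78,60),(330.8,119.2))]
plate=[(S,(-90,-65,6),(329,270)),(S,(-90,65,6),(388,272)),(D,(-90,-65,6),(255.8,204.2)),(D,(-90,65,6),(226.7,230.3))]
ris=[(S,(0,-85,57),(317.6,279.4)),(S,(0,85,57),(401,283)),(S,(150,-85,57),(313,346)),(S,(150,85,57),(404.4,349)),(D,(0,85,57),(202,211.7)),(D,(0,85,0),(205,225.8)),(D,(0,-85,57),(241.7,179.2)),(D,(150,85,57),(163,191.7))]
for o,x0 in ((box,(.56,-.21,0)),(plate,(.62,.25,.1)),(ris,(.6,.25,.1))):
    q,e=fit(P,o,x0);print(q);print(e.T)
E
python3 f1.py
```

```text
[ 0.5539 -0.2081  0.1609 -0.0008]
[[-1.5505 -1.1873  0.0404  1.6053  0.0679 -1.2243  1.1384 -0.6158  0.6153
   1.4139 -0.2586 -0.6958 -0.5536 -1.2203]
 [-1.6771 -0.8694 -3.8327 -0.6396 -0.0331  1.5247  0.6054  0.4315  0.1909
  -0.8869  1.4499 -0.8019  2.659  -2.539 ]]
[ 0.6334  0.2398  0.1968 -0.0003]
[[ 0.0376 -0.4609 -0.2702 -0.8046]
 [-0.3455 -0.4227 -0.3819  0.2073]]
[ 0.608   0.2319  0.1934 -0.0009]
[[-0.5097 -0.9629 -0.4462  0.78   -0.7337 -0.9195 -0.011  -1.726 ]
 [-0.2775 -0.88   -0.6455 -0.0172 -0.3356  1.1905 -1.0596 -0.1772]]
```

Run:
```python
from bench import *
from h import *
np.set_printoptions(precision=3,suppress=True)
P=snapshot("scene");Q=snapshot("side")
for uv in [(383,192),(447,199)]: print("orange bottom front",onz(P,uv,0))
for uv in [(390,147),(455,152)]: print("orange top back",onz(P,uv,.057))
for uv in [(253,298),(302,257),(353,290),(297,340)]: print("orange top side",onz(Q,uv,.057))
for uv in [(427,222),(507,230),(425,275),(503,285)]: print("blue top",onz(P,uv,.057))
```

```text
orange bottom front [0.273 0.238 0.   ]
orange bottom front [0.26  0.404 0.   ]
orange top back [0.152 0.234 0.057]
orange top back [0.131 0.41  0.057]
orange top side [0.274 0.41  0.057]
orange top side [0.285 0.245 0.057]
orange top side [0.13  0.237 0.057]
orange top side [0.127 0.419 0.057]
blue top [0.41  0.355 0.057]
blue top [0.392 0.538 0.057]
blue top [0.562 0.364 0.057]
blue top [0.552 0.525 0.057]
```

>>> step_arm(
  translation=[
    [0.5,1,0],
    [0.5,1,0],
    [0.5,1,0],
    [0.5,1,0],
    [0.5,1,0],
  ],
  turn=[
    [0,0,0],
    [0,0,0],
    [0,0,0],
    [0,0,0],
    [0,0,0],
  ],
)

```text
time_s: 2.28
eef_pos: [0.352, -0.4251, 0.2057]
tool_rot: [3.084, 0.596, 0.0]
ft_force: [-0.2, 0.1, -0.1]
width: 0.999
```

>>> step_arm(
  translation=[
    [0.6,1,0],
    [0.6,1,0],
    [0.6,1,0],
    [0.6,1,0],
    [0.5,1,0],
  ],
  turn=[
    [0,0,-0.2],
    [0,0,-0.2],
    [0,0,-0.2],
    [0,0,-0.2],
    [0,0,-0.26],
  ],
)

```text
time_s: 2.9
eef_pos: [0.4683, -0.225, 0.2057]
tool_rot: [3.126, 0.307, 0.001]
ft_force: [0.7, 0.2, 0.8]
width: 0.996
```

>>> step_arm(
  translation=[
    [0.5,1,0],
    [0.5,1,0],
    [0.5,1,0],
    [0.4,1,0],
    [0.3,1,0],
  ],
  turn=[
    [0,0,0],
    [0,0,0],
    [0,0,0],
    [0,0,0],
    [0,0,0],
  ],
)

```text
time_s: 3.52
eef_pos: [0.556, -0.025, 0.2056]
tool_rot: [-3.126, -0.308, -0.001]
ft_force: [-0.6, -1.1, -0.0]
width: 1.003
```

>>> step_arm(
  translation=[
    [0.1,1,0],
    [0.1,1,0],
    [0,1,0],
    [0,1,0],
    [0,1,0],
  ],
  turn=[
    [0,0,0],
    [0,0,0],
    [0,0,0],
    [0,0,0],
    [0,0,0],
  ],
)

```text
time_s: 4.15
eef_pos: [0.5634, 0.1748, 0.2056]
tool_rot: [3.126, 0.308, 0.001]
ft_force: [-0.1, -0.5, 0.1]
width: 0.997
```

>>> step_arm(
  translation=[
    [0,1,0],
    [0,0.35,0],
    [0,0,0],
    [0,0,0],
    [0,0,0],
  ],
  turn=[
    [0,0,0],
    [0,0,0],
    [0,0,0],
    [0,0,0],
    [0,0,0],
  ],
)

```text
time_s: 4.78
eef_pos: [0.5638, 0.2262, 0.2055]
tool_rot: [3.126, 0.306, 0.0]
ft_force: [0.4, -0.1, 0.4]
width: 0.999
```

Run:
```python
from bench import *
from h import *
np.set_printoptions(precision=4,suppress=True)
s=r.sense();print(s["qpos"],s["eef_pos"],s["tool_rot"])
p=snapshot("wrist");cv2.imwrite("pics/w1.png",p["pixels"])
for q in ["grille_fin","grille_edge","riser_front"]:
    for a in pinpoint(q,p)[:2]:
        z={"grille_fin":.018,"grille_edge":.0,"riser_front":0}[q]
        print(q,px(a["at"]),a["p"],onz(p,px(a["at"]),z,s))
# predicted
c,sn=np.cos(.195),np.sin(.195)
pts=[[.6334+c*x-sn*y,.2398+sn*x+c*y,z] for x,y,z in [(-.09,-.065,.006),(-.09,.065,.006),(-.066,0,.03),(-.04,0,.03)]]
uv=proj(p,pts,s);print(uv)
im=p["pixels"].copy()
for u in uv: cv2.drawMarker(im,tuple(int(v) for v in u),(0,0,255),0,10)
cv2.imwrite("pics/w1.png",im)
```

```text
[-0.1791  0.343  -0.3877  1.7422  0.1449  1.0845 -1.9902] [0.5638 0.2262 0.2055] [3.1263 0.3057 0.0003]
grille_fin [318.91200000000003, 170.6] 0.83 [0.5823 0.2305 0.018 ]
grille_edge [315.712, 196.52] 0.82 [0.5436 0.2273 0.    ]
[[367.6164 197.2245]
 [271.2687 197.253 ]
 [319.53   183.2757]
 [319.5484 162.4098]]
```

View pics/w1.png

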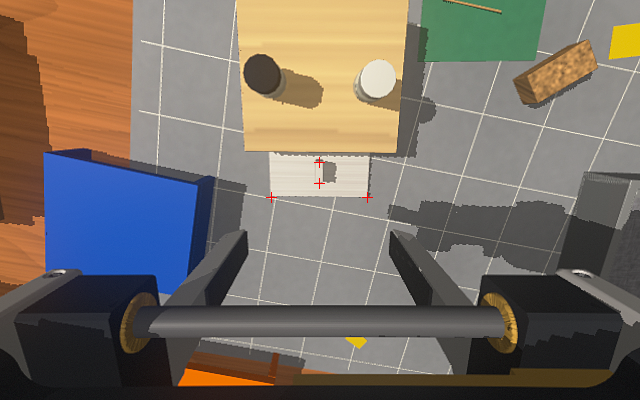

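>>> step_arm(
  translation=[
    [0.2,0.05,-0.9],
    [0.25,0.05,-0.9],
    [0,0,-0.9],
    [0,0,-0.9],
    [0,0,-0.7],
  ],
  turn=[
    [0,0,0],
    [0,0,0],
    [0,0,0],
    [0,0,0],
    [0,0,0],
  ],
  hand=45,
)

```text
time_s: 5.6
eef_pos: [0.5812, 0.2312, 0.032]
tool_rot: [3.126, 0.308, -0.001]
ft_force: [-0.3, -0.2, 0.0]
width: 0.504
```

>>> step_arm(
  translation=[
    [0,0,-0.3],
    [0,0,-0.2],
    [0,0,-0.05],
    [0,0,0],
    [0,0,0],
  ],
  turn=[
    [0,0,0],
    [0,0,0],
    [0,0,0],
    [0,0,0],
    [0,0,0],
  ],
)

```text
time_s: 6.22
eef_pos: [0.5819, 0.2318, 0.0122]
tool_rot: [-3.126, -0.308, -0.002]
ft_force: [0.2, 0.1, -0.2]
width: 0.45
```

>>> step_arm(
  translation=[
    [0,0,0],
    [0,0,0],
    [0,0,0],
    [0,0,0],
    [0,0,0],
  ],
  turn=[
    [0,0,0],
    [0,0,0],
    [0,0,0],
    [0,0,0],
    [0,0,0],
  ],
  hand=0,
  squeeze=20,
)

```text
time_s: 6.85
eef_pos: [0.5816, 0.2314, 0.0115]
tool_rot: [3.126, 0.308, 0.0]
ft_force: [-0.0, -1.5, 2.1]
width: 0.106
```

Run:
```python
from bench import *
from h import *
s=r.sense();print(s["eef_pos"],s["tool_rot"],s["width"],s["ft_force"])
p=snapshot("side")["pixels"];cv2.imwrite("pics/s2.png",cv2.resize(p[100:260,130:330],None,fx=4,fy=3.75))
```

```text
[0.58156128 0.23144432 0.01152148] [3.12627543e+00 3.08303593e-01 1.34330082e-04] 0.10609102162897245 [-0.01633158 -1.52269969  2.07318675]
```

View pics/s2.png

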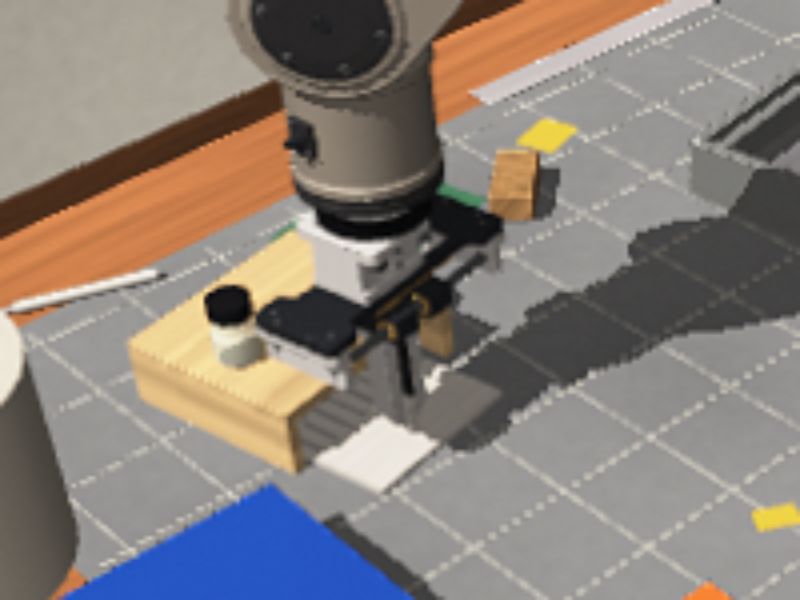

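>>> step_arm(
  translation=[
    [-0.15,-0.03,0],
    [-0.3,-0.06,0],
    [-0.3,-0.06,0],
    [-0.3,-0.06,0],
    [-0.3,-0.06,0],
  ],
  turn=[
    [0,0,0],
    [0,0,0],
    [0,0,0],
    [0,0,0],
    [0,0,0],
  ],
)

```text
time_s: 7.52
eef_pos: [0.5264, 0.2206, 0.0115]
tool_rot: [3.126, 0.309, -0.0]
ft_force: [1.2, 1.0, -1.2]
width: 0.105
```

>>> step_arm(
  translation=[
    [-0.35,-0.07,0],
    [-0.35,-0.07,0],
    [-0.35,-0.07,0],
    [-0.35,-0.07,0],
    [-0.2,-0.04,0],
  ],
  turn=[
    [0,0,0],
    [0,0,0],
    [0,0,0],
    [0,0,0],
    [0,0,0],
  ],
)

```text
time_s: 8.15
eef_pos: [0.4625, 0.2078, 0.0115]
tool_rot: [3.126, 0.309, -0.0]
ft_force: [-0.4, 0.9, -1.6]
width: 0.103
```

>>> step_arm(
  translation=[
    [0,0,0],
    [0,0,0],
    [0,0,0],
    [0,0,0],
    [0,0,0],
  ],
  turn=[
    [0,0,0],
    [0,0,0],
    [0,0,0],
    [0,0,0],
    [0,0,0],
  ],
)

```text
time_s: 8.78
eef_pos: [0.4636, 0.208, 0.0115]
tool_rot: [-3.126, -0.308, -0.0]
ft_force: [-1.9, -0.1, 3.3]
width: 0.105
```

>>> step_arm(
  translation=[
    [0,0,0],
    [0,0,0],
    [0,0,0],
    [0,0,0],
    [0,0,0],
  ],
  turn=[
    [0,0,0],
    [0,0,0],
    [0,0,0],
    [0,0,0],
    [0,0,0],
  ],
  hand=45,
)

```text
time_s: 9.4
eef_pos: [0.4635, 0.208, 0.0115]
tool_rot: [-3.126, -0.308, -0.0]
ft_force: [-0.6, 0.3, 0.6]
width: 0.452
```

>>> step_arm(
  translation=[
    [0,0,0.5],
    [0,0,1],
    [0,0,1],
    [0,0,1],
    [0,0,1],
  ],
  turn=[
    [0,0,0],
    [0,0,0],
    [0,0,0],
    [0,0,0],
    [0,0,0],
  ],
)

```text
time_s: 10.02
eef_pos: [0.4633, 0.2079, 0.1929]
tool_rot: [-3.126, -0.309, -0.0]
ft_force: [0.3, -1.0, -0.0]
width: 0.449
```

```bash
cat > look.py <<'E'
from bench import *
from h import *
import sys
np.set_printoptions(precision=4,suppress=True)
s=r.sense();print(s["qpos"],s["eef_pos"],s["tool_rot"])
W=snapshot("wrist");D=snapshot("side");S=snapshot("scene")
for n,p in zip("wds",(W,D,S)): cv2.imwrite(f"pics/{sys.argv[1]}{n}.png",p["pixels"])
for q,z in (("grille_fin",.018),("grille_bar",.021),("grille_edge",0),("grille_mid",.003)):
    rs=[]
    for n,p,ss in (("w",W,s),("d",D,None),("s",S,None)):
        L=pinpoint(q,p)
        if L:
            a=L[0];print(q,n,np.round(px(a["at"]),1),round(a["p"],2),onz(p,px(a["at"]),z,ss));rs.append(ray(p,px(a["at"]),ss))
    if len(rs)>1: print("   ",*tri(rs))
E
python3 look.py l3
```

```text
[-0.1688  0.194  -0.426   1.9673  0.0949  0.9991 -2.0132] [0.4633 0.2079 0.1929] [-3.1263 -0.3086 -0.0002]
grille_fin w [320.5 186. ] 0.83 [0.4651 0.207  0.018 ]
grille_fin d [264.5 225.7] 0.91 [0.4625 0.2091 0.018 ]
grille_fin s [363.7 236.9] 0.97 [0.4551 0.2175 0.018 ]
    [0.4618 0.212  0.0217] [np.float64(0.006318594375973737), np.float64(0.002161597568411049), np.float64(0.006434808256023138)]
grille_bar w [321.1 119.6] 0.59 [0.5432 0.222  0.021 ]
grille_bar d [233.1 211.6] 0.71 [0.5634 0.234  0.021 ]
grille_bar s [360.9 265.2] 0.88 [0.5406 0.2264 0.021 ]
    [0.5488 0.2297 0.0304] [np.float64(0.009511044352978686), np.float64(0.011839992393464362), np.float64(0.0025743605312328194)]
grille_edge w [314.8 211.1] 0.86 [0.4262 0.2068 0.    ]
grille_edge d [274.8 232.6] 0.81 [0.4376 0.1957 0.    ]
grille_edge s [358.1 229. ] 0.9 [0.4176 0.198  0.    ]
    [0.429  0.2034 0.0117] [np.float64(0.004035712056074133), np.float64(0.0004832369043336436), np.float64(0.0040480703010656776)]
grille_mid w [317.1 142. ] 0.91 [0.5162 0.2215 0.003 ]
grille_mid d [248.9 219.4] 0.58 [0.5242 0.2123 0.003 ]
grille_mid s [359.5 260.9] 0.61 [0.5153 0.2196 0.003 ]
    [0.5178 0.2196 0.0094] [np.float64(0.0022759044425036275), np.float64(0.0026080860079206038), np.float64(0.002060768445622307)]
```

View pics/l3w.png

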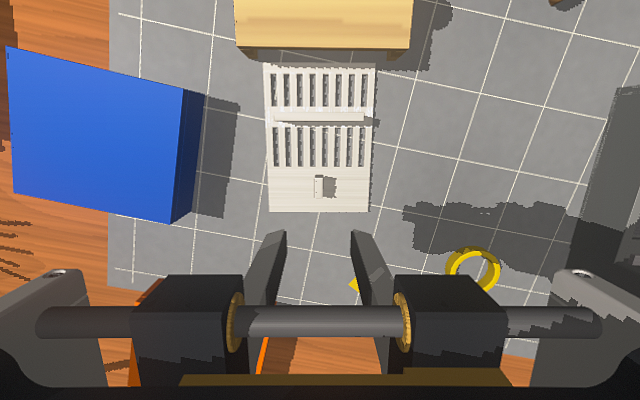

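View pics/l3d.png

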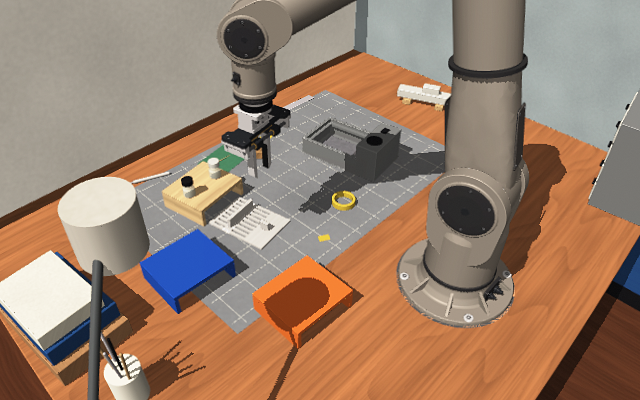

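Run:
```python
from bench import *
from h import *
np.set_printoptions(precision=4,suppress=True)
s=r.sense();p=snapshot("wrist")
im=cv2.resize(p["pixels"][40:240,220:420],None,fx=3,fy=3,interpolation=2)
a=.195;c,sn=np.cos(a),np.sin(a)
for x,y,z in [(-90,-65,6),(-90,65,6),(90,-65,6),(90,65,6),(25,50,36),(25,-50,36),(35,50,36),(35,-50,36),(-66,0,30),(-40,0,30)]:
    x/=1000;y/=1000;u=proj(p,[.5155+c*x-sn*y,.2183+sn*x+c*y,z/1000],s)[0]
    cv2.drawMarker(im,(int((u[0]-220)*3),int((u[1]-40)*3)),(0,0,255),0,12)
cv2.imwrite("pics/w4.png",im)
```

```text
(no output)
```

View pics/w4.png

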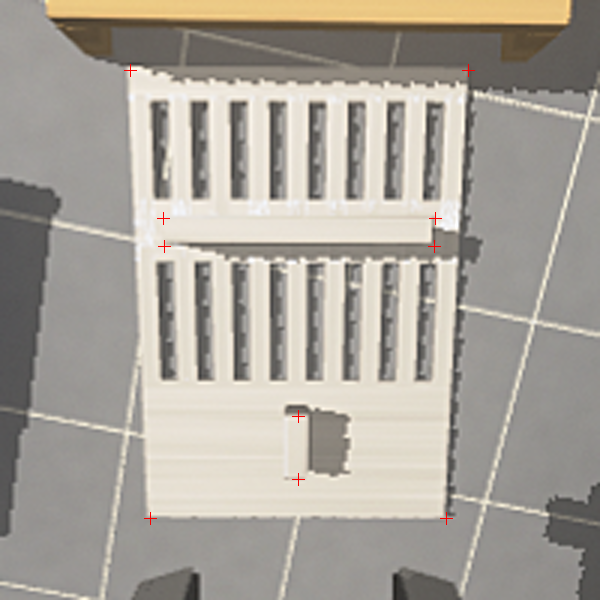

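>>> step_arm(
  translation=[
    [0.4,0.08,0],
    [0.4,0.08,0],
    [0.4,0.08,0],
    [0.4,0.08,0],
    [0.44,0.08,0],
  ],
  turn=[
    [0,0,1],
    [0,0,1],
    [0,0,1],
    [0,0,1],
    [0,0,1],
  ],
  hand=40,
)

```text
time_s: 11.45
eef_pos: [0.5456, 0.2241, 0.1914]
tool_rot: [-2.698, -1.609, 0.0]
ft_force: [-0.0, 1.0, 0.3]
width: 0.401
```

>>> step_arm(
  translation=[
    [0,0,0],
    [0,0,0],
    [0,0,0],
    [0,0,0],
    [0,0,0],
  ],
  turn=[
    [0,0,1],
    [0,0,1],
    [0,0,1],
    [0,0,1],
    [0,0,0],
  ],
)

```text
time_s: 12.08
eef_pos: [0.5451, 0.2239, 0.1913]
tool_rot: [-1.994, -2.427, 0.0]
ft_force: [-0.1, -0.5, -0.4]
width: 0.399
```

Run:
```python
from bench import *
from h import *
s=r.sense();print(s["eef_pos"],s["tool_rot"],s["qpos"])
M=R.from_rotvec(s["tool_rot"]).as_matrix();print(M, np.arctan2(M[1,1],M[0,1]))
```

```text
[0.54509842 0.22386974 0.19132591] [-1.99361801e+00 -2.42741997e+00  1.29629462e-04] [ 0.02556082  0.37050332 -0.65671141  1.78530565  0.25403567  1.07186088
 -0.52553401]
[[-1.94372927e-01  9.80927630e-01 -3.87422951e-04]
 [ 9.80927666e-01  1.94373018e-01  2.11382647e-04]
 [ 2.82655647e-04 -3.38946827e-04 -9.99999903e-01]] 0.19561824815055376
```

>>> step_arm(
  translation=[
    [0,0,-0.9],
    [0,0,-0.9],
    [0,0,-0.9],
    [0,0,-0.9],
    [0,0,-0.5],
  ],
  turn=[
    [0,0,0],
    [0,0,0],
    [0,0,0],
    [0,0,0],
    [0,0,0],
  ],
)

```text
time_s: 12.7
eef_pos: [0.5445, 0.2237, 0.0258]
tool_rot: [-1.997, -2.425, 0.002]
ft_force: [0.9, -0.2, 0.7]
width: 0.4
```

>>> step_arm(
  translation=[
    [0,0,-0.2],
    [0,0,-0.15],
    [0,0,-0.08],
    [0,0,0],
    [0,0,0],
  ],
  turn=[
    [0,0,0],
    [0,0,0],
    [0,0,0],
    [0,0,0],
    [0,0,0],
  ],
)

```text
time_s: 13.32
eef_pos: [0.5453, 0.2241, 0.0107]
tool_rot: [1.993, 2.428, 0.001]
ft_force: [-0.5, 0.1, 0.2]
width: 0.401
```

>>> step_arm(
  translation=[
    [0,0,0],
    [0,0,0],
    [0,0,0],
    [0,0,0],
    [0,0,0],
  ],
  turn=[
    [0,0,0],
    [0,0,0],
    [0,0,0],
    [0,0,0],
    [0,0,0],
  ],
  hand=0,
  squeeze=40,
)

```text
time_s: 13.95
eef_pos: [0.5451, 0.224, 0.0103]
tool_rot: [1.993, 2.429, 0.0]
ft_force: [0.5, -0.3, 0.6]
width: 0.106
```

>>> step_arm(
  translation=[
    [0,0,0],
    [0,0,0.1],
    [0,0,0.2],
    [0,0,0.3],
    [0,0,0.4],
  ],
  turn=[
    [0,0,0],
    [0,0,0],
    [0,0,0],
    [0,0,0],
    [0,0,0],
  ],
)

```text
time_s: 14.58
eef_pos: [0.545, 0.224, 0.0513]
tool_rot: [-1.992, -2.429, 0.0]
ft_force: [0.8, 0.1, -2.8]
width: 0.105
```

Run:
```python
from bench import *
from h import *
s=r.sense();print(s["eef_pos"],s["tool_rot"],s["width"],s["ft_force"])
p=snapshot("side")["pixels"];cv2.imwrite("pics/s5.png",cv2.resize(p[100:280,130:350],None,fx=3.6,fy=3.3))
```

```text
[0.54501178 0.22403853 0.05129507] [-1.99241411e+00 -2.42881964e+00  8.90933361e-05] 0.10478282686721678 [ 0.76030963  0.07292121 -2.80784239]
```

View pics/s5.png

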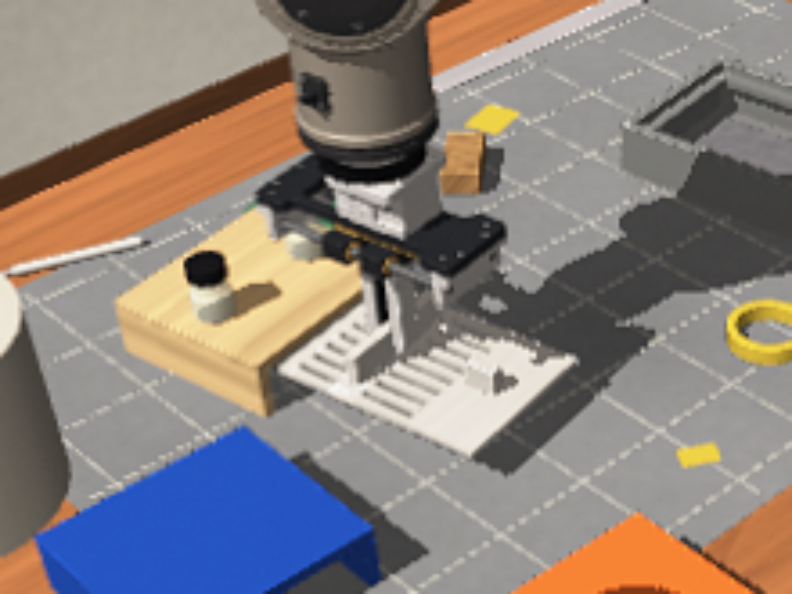

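>>> step_arm(
  translation=[
    [-0.3,-0.06,0.3],
    [0,-0.2,1],
    [0,-0.4,1],
    [0.4,-1,1],
    [0.4,-1,1],
  ],
  turn=[
    [0,0,0],
    [0,0,0],
    [0,0,0.4],
    [0,0,0.8],
    [0,0,1],
  ],
)

```text
time_s: 15.25
eef_pos: [0.564, 0.1174, 0.2233]
tool_rot: [1.488, 2.767, -0.001]
ft_force: [0.5, -0.0, -2.5]
width: 0.102
```

>>> step_arm(
  translation=[
    [0.5,-1,1],
    [0.5,-1,1],
    [0.5,-1,1],
    [0.5,-1,0.6],
    [0.5,-1,0],
  ],
  turn=[
    [0,0,1],
    [0,0,1],
    [0,0,1],
    [0,0,1],
    [0,0,1],
  ],
)

```text
time_s: 15.88
eef_pos: [0.6651, -0.0824, 0.3682]
tool_rot: [0.18, 3.134, -0.001]
ft_force: [0.4, 0.7, -3.0]
width: 0.104
```

>>> step_arm(
  translation=[
    [0.5,-1,0],
    [0.5,-1,0],
    [0.3,-1,0],
    [0,-0.5,0],
    [0,0,0],
  ],
  turn=[
    [0,0,1],
    [0,0,0.6],
    [0,0,0],
    [0,0,0],
    [0,0,0],
  ],
)

```text
time_s: 16.5
eef_pos: [0.7161, -0.2225, 0.3654]
tool_rot: [0.247, -3.131, -0.0]
ft_force: [-1.2, 0.2, -3.1]
width: 0.105
```

```bash
python3 look.py l6 | head -5
python3 - <<'E'
from bench import *
s=r.sense();print(s["eef_pos"],s["width"])
E
```

```text
[ 0.6689  0.5826 -0.8014  1.1454  0.4062  1.5674  1.6836] [ 0.7161 -0.2225  0.3654] [ 0.2466 -3.1312 -0.0002]
grille_fin w [190.5 245.4] 0.69 [ 0.9076 -0.4435  0.018 ]
grille_fin d [324.7  14.9] 0.98 [ 1.3865 -1.0169  0.018 ]
grille_fin s [ 41.4 156.7] 0.57 [ 0.3755 -0.7733  0.018 ]
    [ 0.7258 -0.2983  0.3819] [np.float64(0.001871701695449016), np.float64(0.0030537796895591966), np.float64(0.002492604843702829)]
[ 0.7168538  -0.22161976  0.36548129] 0.10307375217193009
```

View pics/l6w.png

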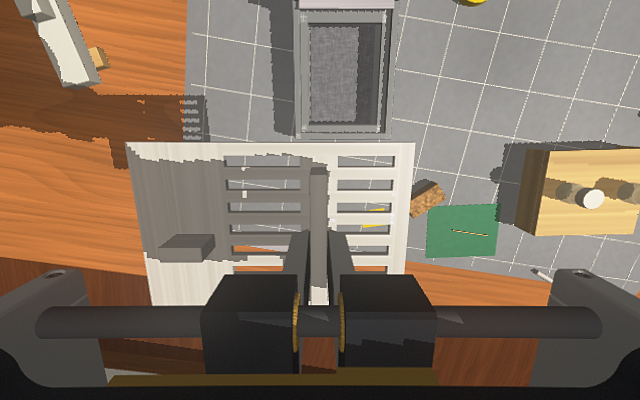

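Run:
```python
from bench import *
import pickle
s=r.sense();p=snapshot("wrist");pickle.dump((s,p),open("w7.pkl","wb"))
import cv2
cv2.imwrite("pics/w7.png",cv2.resize(p["pixels"][0:145,270:410],None,fx=4.1,fy=4.1,interpolation=2))
```

```text
(no output)
```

View pics/w7.png

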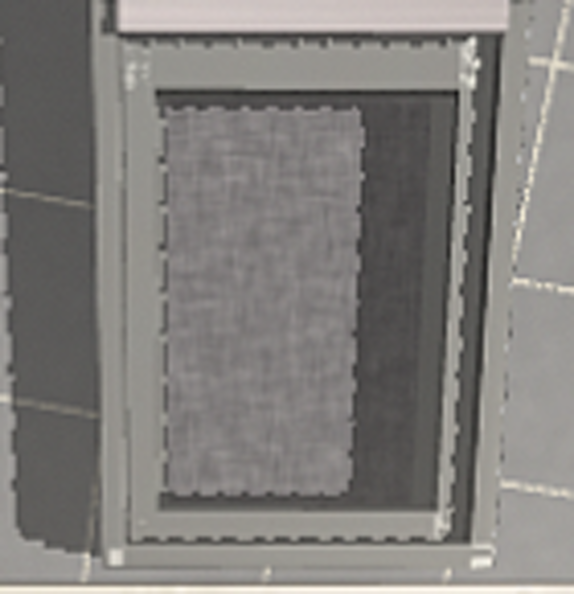

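```bash
cat > f7.py <<'E'
import pickle
from fit import *
np.set_printoptions(precision=4,suppress=True)
s,p=pickle.load(open("w7.pkl","rb"))
Rm,t=ext(p,s);p["rvec"]=cv2.Rodrigues(Rm)[0].ravel();p["tvec"]=t
C=lambda x,y:(x/4.1+270-.4,y/4.1-.4)
o=[("w",(-68.5,-56,50),C(157,92)),("w",(-68.5,56,50),C(460,92)),("w",(80.5,-56,50),C(160,510)),("w",(80.5,56,50),C(437,510)),
("w",(92.5,-68,60),C(124,545)),("w",(92.5,68,60),C(472,545)),("w",(-80.5,-68,69),C(120,30)),("w",(-80.5,68,69),C(508,30))]
q,e=fit({"w":p},o,(.555,-.21,.16));print(q);print(e.T)
im=cv2.resize(p["pixels"][0:145,270:410],None,fx=4.1,fy=4.1,interpolation=2)
c,sn=np.cos(q[2]),np.sin(q[2])
def L(a,b):
    uv=[]
    for X in (a,b):
        X=np.array(X)/1000;u=proj(p,[q[0]+c*X[0]-sn*X[1],q[1]+sn*X[0]+c*X[1],X[2]+q[3]])[0];uv.append((int((u[0]-270+.4)*4.1),int((u[1]+.4)*4.1)))
    cv2.line(im,*uv,(0,0,255),1)
for hx0,hx1,hy,z in ((-68.5,80.5,56,50),(-92.5,92.5,68,60),(-92.5,92.5,68,50),(-80.5,-80.5,68,64),(-80.5,-80.5,68,69)):
    L((hx0,-hy,z),(hx1,-hy,z));L((hx0,hy,z),(hx1,hy,z));L((hx0,-hy,z),(hx0,hy,z));L((hx1,-hy,z),(hx1,hy,z))
cv2.imwrite("pics/w7o.png",im)
E
python3 f7.py
```

```text
[ 0.5574 -0.205   0.1562  0.0001]
[[-0.301   0.1487 -0.3308  0.0581  0.9239 -0.3147 -0.186   0.2114]
 [-0.508  -0.4184  0.3047  0.4232 -0.5783 -0.4306  0.5041  0.6039]]
```

View pics/w7o.png

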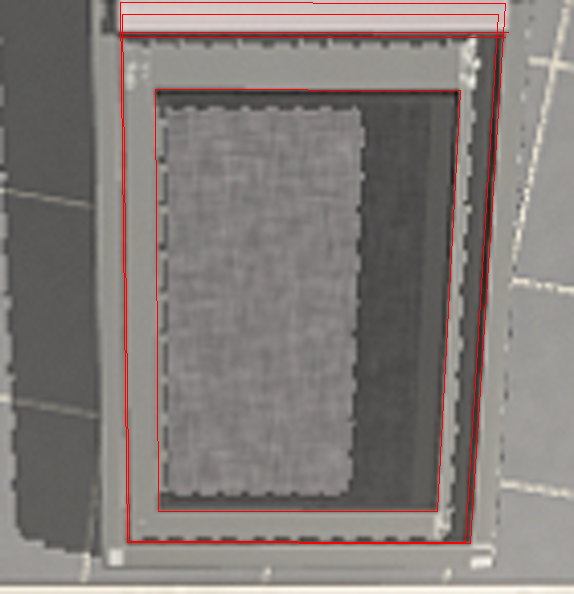

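>>> step_arm(
  translation=[
    [-0.27,0.06,0],
    [-0.27,0.06,0],
    [-0.27,0.06,0],
    [-0.27,0.06,0],
    [-0.27,0.06,0],
  ],
  turn=[
    [0,0,-0.6],
    [0,0,-1],
    [0,0,-1],
    [0,0,-1],
    [0,0,-1],
  ],
)

```text
time_s: 17.92
eef_pos: [0.6625, -0.2096, 0.3656]
tool_rot: [1.003, 2.977, -0.0]
ft_force: [0.4, -0.2, -2.7]
width: 0.104
```

>>> step_arm(
  translation=[
    [-0.27,0.06,0],
    [-0.28,0.06,0],
    [-0.28,0.06,-0.2],
    [-0.28,0.06,-0.5],
    [-0.28,0.07,-0.6],
  ],
  turn=[
    [0,0,-1],
    [0,0,-1],
    [0,0,-1],
    [0,0,-1],
    [0,0,-0.4],
  ],
)

```text
time_s: 18.55
eef_pos: [0.6071, -0.1971, 0.3135]
tool_rot: [2.042, 2.386, 0.0]
ft_force: [-0.0, 0.1, -3.8]
width: 0.106
```

>>> step_arm(
  translation=[
    [0,0,-0.6],
    [0,0,-0.6],
    [0,0,0],
    [0,0,0],
    [0,0,0],
  ],
  turn=[
    [0.047,-0.296,0],
    [0.047,-0.296,0],
    [0.047,-0.296,0],
    [0.047,-0.296,0],
    [0,0,0],
  ],
)

```text
time_s: 19.18
eef_pos: [0.6064, -0.1978, 0.2657]
tool_rot: [1.945, 2.279, 0.238]
ft_force: [-0.3, -0.1, -1.5]
width: 0.105
```

```bash
cat > st.py <<'E'
from bench import *
from h import *
np.set_printoptions(precision=4,suppress=True)
Q=(.5574,-.2050,.1562)
s=r.sense();T=R.from_rotvec(s["tool_rot"]).as_matrix();B=R.from_euler("z",Q[2]).as_matrix()
# plate axes: x=tool y, z=-tool z, y = tool x
G=B.T@np.c_[T[:,1],T[:,0],-T[:,2]]
t=B.T@(s["eef_pos"]-np.array([Q[0],Q[1],.05]))
E=t+G@np.array([-.120,0,-.0103]);M=t+G@np.array([-.03,0,-.0073])
print("t",s["time_s"],"tcp_box mm",t*1e3,"edge mm",E*1e3,"mid",M*1e3,"rv deg",np.degrees(R.from_matrix(G).as_rotvec()),"F",s["ft_force"],"w",s["width"])
E
python3 st.py
```

```text
t 19.175 tcp_box mm [ 49.5704  -0.4958 215.7419] edge mm [-65.6911  -0.7038 180.8014] mid [ 21.734   -0.5503 202.3844] rv deg [ -0.0406 -11.9584   0.0931] F [-0.3106 -0.1314 -1.4986] w 0.10471618252624154
```

```bash
cat > ov.py <<'E'
import sys
from st import *
for n,(x0,x1,y0,y1) in dict(side=(270,420,40,200),scene=(100,250,80,290)).items():
    p=snapshot(n);f=3.8 if n=="side" else 2.8
    im=cv2.resize(p["pixels"][y0:y1,x0:x1],None,fx=f,fy=f,interpolation=2)
    def L(X):
        X=[B@(t+G@(np.array(x)/1e3-np.array([.03,0,.0103])))+np.array([Q[0],Q[1],.05]) for x in X]
        u=((proj(p,X)-[x0,y0]+.4)*f).astype(int);cv2.polylines(im,[u.reshape(-1,1,2)],True,(0,0,255),1)
    L([(-90,-65,6),(90,-65,6),(90,65,6),(-90,65,6)]);L([(-66,0,6),(-40,0,6),(-40,0,30),(-66,0,30)]);L([(30,-50,6),(30,50,6),(30,50,36),(30,-50,36)])
    cv2.imwrite(f"pics/{sys.argv[1]}{n}.png",im)
E
python3 ov.py o8
```

```text
t 19.175 tcp_box mm [ 49.5704  -0.4958 215.7419] edge mm [-65.6911  -0.7038 180.8014] mid [ 21.734   -0.5503 202.3844] rv deg [ -0.0406 -11.9584   0.0931] F [-0.3106 -0.1314 -1.4986] w 0.10471618252624154
```

View pics/o8side.png

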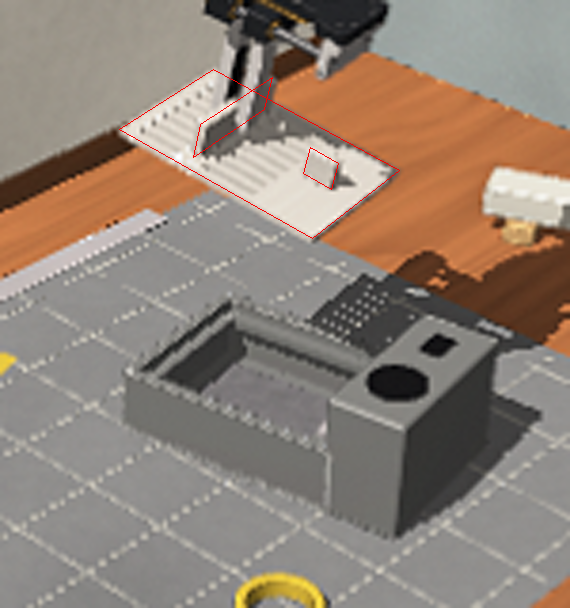

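View pics/o8scene.png

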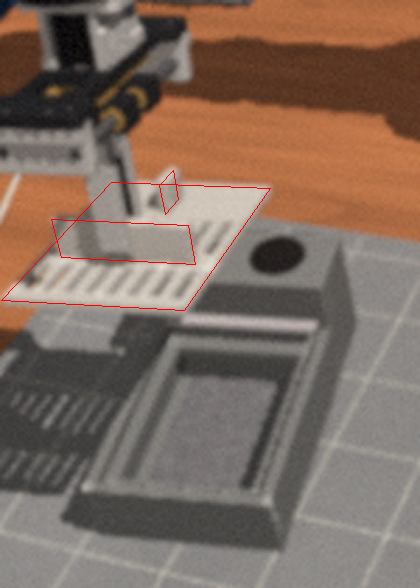

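>>> step_arm(
  translation=[
    [0,0.012,-0.8],
    [0,0,-0.8],
    [0,0,-0.8],
    [0,0,-0.8],
    [0,0,-0.6],
  ],
  turn=[
    [0,0,0],
    [0,0,0],
    [0,0,0],
    [0,0,0],
    [0,0,0],
  ],
)

```text
time_s: 19.9
eef_pos: [0.6074, -0.1962, 0.1121]
tool_rot: [1.944, 2.282, 0.238]
ft_force: [0.2, -0.9, -2.4]
width: 0.102
```

>>> step_arm(
  translation=[
    [0,0,-0.3],
    [0,0,-0.1],
    [0,0,0],
    [0,0,0],
    [0,0,0],
  ],
  turn=[
    [0,0,0],
    [0,0,0],
    [0,0,0],
    [0,0,0],
    [0,0,0],
  ],
)

```text
time_s: 20.52
eef_pos: [0.6075, -0.197, 0.0982]
tool_rot: [1.943, 2.279, 0.239]
ft_force: [0.8, -0.1, -1.9]
width: 0.1
```

```bash
python3 ov.py o9
```

```text
t 20.525 tcp_box mm [50.7747  0.1158 48.2318] edge mm [-64.4438  -0.1945  13.1506] mid [22.9547  0.0366 34.8403] rv deg [ -0.0348 -12.0283   0.1439] F [ 0.8151 -0.1012 -1.8883] w 0.10045998294654358
```

View pics/o9side.png

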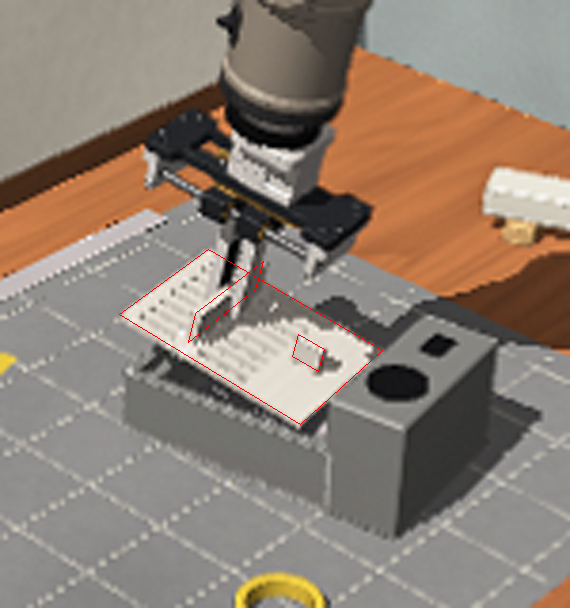

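View pics/o9scene.png

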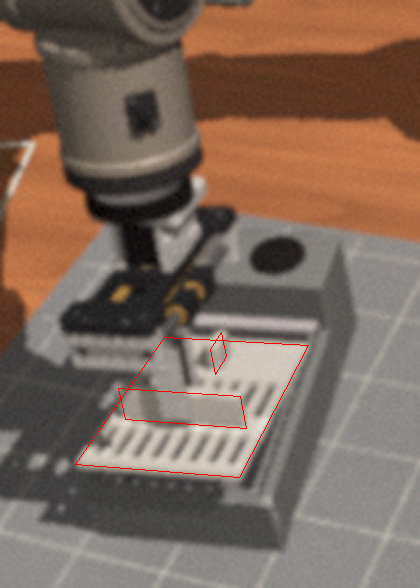

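>>> step_arm(
  translation=[
    [0,0,-0.1],
    [0,0,-0.1],
    [0,0,-0.05],
    [0,0,0],
    [0,0,0],
  ],
  turn=[
    [0,0,0],
    [0,0,0],
    [0,0,0],
    [0,0,0],
    [0,0,0],
  ],
)

```text
time_s: 21.25
eef_pos: [0.6073, -0.1967, 0.0876]
tool_rot: [1.944, 2.28, 0.239]
ft_force: [-0.7, -1.1, -2.1]
width: 0.103
```

```bash
python3 st.py
```

```text
t 21.25 tcp_box mm [50.5814  0.4118 37.6049] edge mm [-64.6612   0.1022   2.6027] mid [22.7522  0.3358 24.2324] rv deg [  0.0015 -11.989    0.1505] F [-0.6599 -1.0716 -2.078 ] w 0.10288915423564864
```

>>> step_arm(
  translation=[
    [-0.15,-0.023,0],
    [-0.15,-0.023,0],
    [-0.15,-0.024,0],
    [-0.1,-0.016,0],
    [0,0,0],
  ],
  turn=[
    [0,0,0],
    [0,0,0],
    [0,0,0],
    [0,0,0],
    [0,0,0],
  ],
)

```text
time_s: 21.88
eef_pos: [0.585, -0.2004, 0.0876]
tool_rot: [1.944, 2.28, 0.239]
ft_force: [-0.1, -0.0, -1.4]
width: 0.104
```

```bash
python3 st.py
```

```text
t 21.875 tcp_box mm [27.9263  0.2284 37.6449] edge mm [-87.3195  -0.0393   2.653 ] mid [ 0.0959  0.1618 24.2749] rv deg [ -0.0099 -11.9839   0.128 ] F [-0.0987 -0.0456 -1.3963] w 0.10370885384777292
```

>>> step_arm(
  translation=[
    [-0.004,0,-0.036],
    [-0.004,0,-0.036],
    [-0.004,-0.001,-0.036],
    [-0.004,-0.001,-0.036],
    [-0.003,-0.001,-0.037],
  ],
  turn=[
    [-0.0093,0.0593,0],
    [-0.0093,0.0593,0],
    [-0.0093,0.0593,0],
    [-0.0093,0.0593,0],
    [-0.0093,0.0593,0],
  ],
)

```text
time_s: 22.5
eef_pos: [0.5845, -0.2003, 0.0802]
tool_rot: [1.969, 2.31, 0.181]
ft_force: [-0.5, 0.8, -3.0]
width: 0.101
```

```bash
python3 st.py
```

```text
t 22.5 tcp_box mm [27.5249  0.4523 30.1814] edge mm [-89.4148   0.1369   1.3528] mid [-0.9755  0.3752 18.3067] rv deg [ 0.0093 -8.9428  0.1537] F [-0.5352  0.7954 -3.0494] w 0.10086381661788735
```

>>> step_arm(
  translation=[
    [0.007,0.001,-0.031],
    [0.007,0.001,-0.031],
    [0.007,0.001,-0.031],
    [0.007,0.001,-0.031],
    [0.006,0.001,-0.031],
  ],
  turn=[
    [-0.0093,0.0593,0],
    [-0.0093,0.0593,0],
    [-0.0093,0.0593,0],
    [-0.0093,0.0593,0],
    [-0.0093,0.0593,0],
  ],
)

```text
time_s: 23.12
eef_pos: [0.5859, -0.2002, 0.074]
tool_rot: [1.993, 2.338, 0.121]
ft_force: [-1.0, -0.0, -2.1]
width: 0.104
```

```bash
python3 st.py
```

```text
t 23.125 tcp_box mm [28.861   0.3641 24.049 ] edge mm [-89.4268   0.0691   1.3774] mid [-0.2216  0.292  13.6815] rv deg [ 0.0124 -5.9441  0.1434] F [-1.0435 -0.0028 -2.1069] w 0.1042975329202826
```

>>> step_arm(
  translation=[
    [0.005,0.001,-0.031],
    [0.005,0.001,-0.031],
    [0.005,0.001,-0.031],
    [0.005,0.001,-0.031],
    [0.005,0,-0.031],
  ],
  turn=[
    [-0.0093,0.0593,0],
    [-0.0093,0.0593,0],
    [-0.0093,0.0593,0],
    [-0.0093,0.0593,0],
    [-0.0093,0.0593,0],
  ],
)

```text
time_s: 23.75
eef_pos: [0.5869, -0.2, 0.0678]
tool_rot: [2.016, 2.365, 0.061]
ft_force: [-0.6, 0.0, -1.8]
width: 0.103
```

```bash
python3 st.py
```

```text
t 23.75 tcp_box mm [29.8749  0.3843 17.8212] edge mm [-89.4384   0.0773   1.3788] mid [0.2889 0.3093 8.9918] rv deg [ 0.0176 -2.9405  0.1489] F [-0.627   0.0431 -1.7675] w 0.1026462650359372
```

>>> step_arm(
  translation=[
    [0.004,0.001,-0.031],
    [0.004,0,-0.031],
    [0.003,0.001,-0.031],
    [0.003,0,-0.031],
    [0.003,0,-0.031],
  ],
  turn=[
    [-0.0093,0.0593,0],
    [-0.0093,0.0593,0],
    [-0.0093,0.0593,0],
    [-0.0093,0.0593,0],
    [-0.0093,0.058,0],
  ],
)

```text
time_s: 24.38
eef_pos: [0.5875, -0.1999, 0.0616]
tool_rot: [-2.038, -2.39, 0.001]
ft_force: [0.2, 0.0, -1.8]
width: 0.105
```

```bash
python3 ov.py o10
```

```text
t 24.375 tcp_box mm [30.5765  0.3765 11.6177] edge mm [-89.4311   0.0768   1.4107] mid [0.5709 0.3034 4.341 ] rv deg [0.0229 0.0444 0.145 ] F [ 0.1945  0.0227 -1.8118] w 0.10525266277270301
```

View pics/o10side.png

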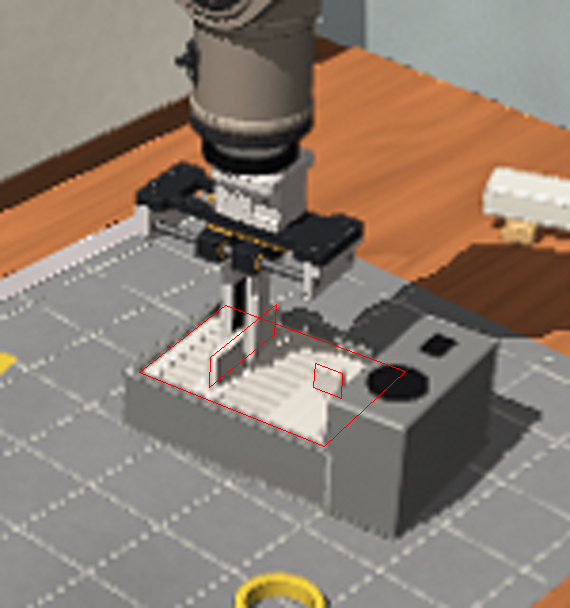

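View pics/o10scene.png

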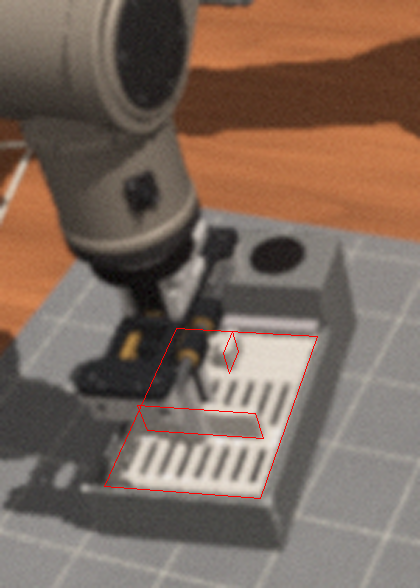

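>>> step_arm(
  translation=[
    [0,0,-0.01],
    [0,0,-0.01],
    [0,0,-0.01],
    [0,0,-0.005],
    [0,0,0],
  ],
  turn=[
    [0,0,0],
    [0,0,0],
    [0,0,0],
    [0,0,0],
    [0,0,0],
  ],
)

```text
time_s: 25.1
eef_pos: [0.5875, -0.2, 0.0604]
tool_rot: [-2.038, -2.39, -0.0]
ft_force: [0.0, 0.3, -2.4]
width: 0.103
```

```bash
python3 st.py
```

```text
t 25.1 tcp_box mm [30.5268  0.2992 10.368 ] edge mm [-89.4737   0.008    0.0777] mid [0.5263 0.2278 3.0704] rv deg [0.0164 0.0046 0.1405] F [ 0.0064  0.255  -2.4395] w 0.10311090811596282
```

>>> step_arm(
  translation=[
    [0,0,-0.006],
    [0,0,-0.006],
    [0,0,0],
    [0,0,0],
    [0,0,0],
  ],
  turn=[
    [0,0,0],
    [0,0,0],
    [0,0,0],
    [0,0,0],
    [0,0,0],
  ],
)

```text
time_s: 25.72
eef_pos: [0.5875, -0.2, 0.0603]
tool_rot: [-2.038, -2.39, 0.0]
ft_force: [-3.8, 0.5, 6.9]
width: 0.106
```

>>> step_arm(
  translation=[
    [0,0,-0.006],
    [0,0,-0.006],
    [0,0,0],
    [0,0,0],
    [0,0,0],
  ],
  turn=[
    [0,0,0],
    [0,0,0],
    [0,0,0],
    [0,0,0],
    [0,0,0],
  ],
)

```text
time_s: 26.35
eef_pos: [0.5875, -0.2, 0.0603]
tool_rot: [2.038, 2.39, -0.0]
ft_force: [-7.9, 1.7, 14.5]
width: 0.103
```

```bash
python3 st.py
```

```text
t 26.35 tcp_box mm [30.5231  0.2855 10.313 ] edge mm [-89.4778  -0.0072   0.0271] mid [0.5223 0.2117 3.0166] rv deg [-0.0079  0.0067  0.139 ] F [-7.8947  1.6992 14.5051] w 0.103255323151053
```

>>> step_arm(
  translation=[
    [0,0,0.012],
    [0,0,0],
    [0,0,0],
    [0,0,0],
    [0,0,0],
  ],
  turn=[
    [0,0,0],
    [0,0,0],
    [0,0,0],
    [0,0,0],
    [0,0,0],
  ],
)

```text
time_s: 26.98
eef_pos: [0.5875, -0.2, 0.0603]
tool_rot: [-2.038, -2.39, 0.0]
ft_force: [-4.8, 1.8, 8.2]
width: 0.103
```

>>> step_arm(
  translation=[
    [0,0,0],
    [0,0,0],
    [0,0,0],
    [0,0,0],
    [0,0,0],
  ],
  turn=[
    [0,0,0],
    [0,0,0],
    [0,0,0],
    [0,0,0],
    [0,0,0],
  ],
  hand=40,
)

```text
time_s: 27.6
eef_pos: [0.5875, -0.1999, 0.0598]
tool_rot: [-2.038, -2.39, -0.0]
ft_force: [0.4, -0.1, -0.1]
width: 0.397
```

>>> step_arm(
  translation=[
    [0,0,0.1],
    [0,0,0.3],
    [0,0,0.8],
    [0,0,1],
    [0,0,1],
  ],
  turn=[
    [0,0,0],
    [0,0,0],
    [0,0,0],
    [0,0,0],
    [0,0,0],
  ],
)

```text
time_s: 28.22
eef_pos: [0.5875, -0.1998, 0.19]
tool_rot: [2.038, 2.391, 0.001]
ft_force: [0.0, -0.5, -0.4]
width: 0.405
```

>>> step_arm(
  translation=[
    [0,0,1],
    [0,0,0.5],
    [0,0,0],
    [0,0,0],
    [0,0,0],
  ],
  turn=[
    [0,0,0],
    [0,0,0],
    [0,0,0],
    [0,0,0],
    [0,0,0],
  ],
)

```text
time_s: 28.85
eef_pos: [0.587, -0.1998, 0.2465]
tool_rot: [-2.037, -2.389, 0.001]
ft_force: [0.3, 0.9, -0.7]
width: 0.398
```

```bash
cat > chk.py <<'E'
from bench import *
from h import *
np.set_printoptions(precision=4,suppress=True)
Q=(.5574,-.2050,.1562);c,sn=np.cos(Q[2]),np.sin(Q[2])
s=r.sense()
for n,(x0,x1,y0,y1,f) in dict(wrist=(170,470,0,240,2.5),side=(270,420,80,200,4),scene=(100,250,140,290,4)).items():
    p=snapshot(n);ss=s if n=="wrist" else None
    im=cv2.resize(p["pixels"][y0:y1,x0:x1],None,fx=f,fy=f,interpolation=2)
    def L(X):
        X=[[Q[0]+(c*x-sn*y)/1e3,Q[1]+(sn*x+c*y)/1e3,.05+z/1e3] for x,y,z in X]
        u=((proj(p,X,ss)-[x0,y0]+.4)*f).astype(int);cv2.polylines(im,[u.reshape(-1,1,2)],True,(0,0,255),1)
    L([(-90,-65,6),(90,-65,6),(90,65,6),(-90,65,6)]);L([(25,-50,36),(35,-50,36),(35,50,36),(25,50,36)])
    cv2.imwrite(f"pics/chk_{n}.png",im)
E
python3 chk.py
```

```text
(no output)
```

View pics/chk_wrist.png

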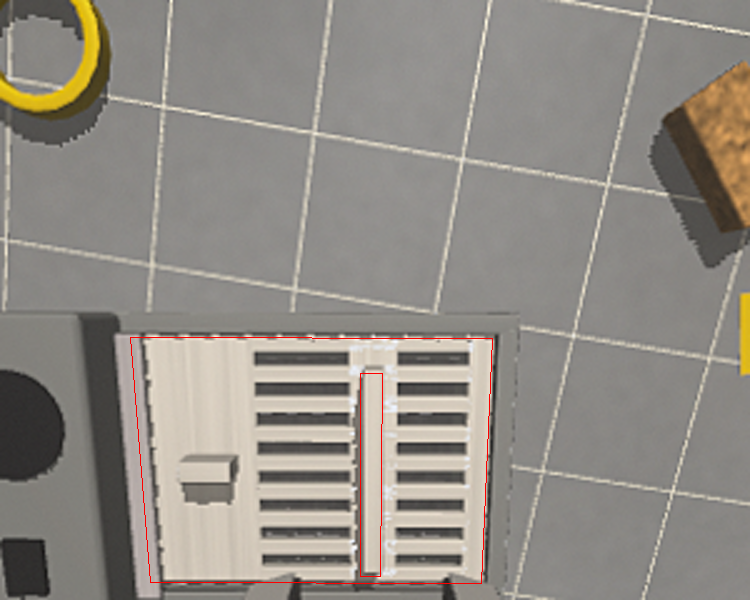

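View pics/chk_scene.png

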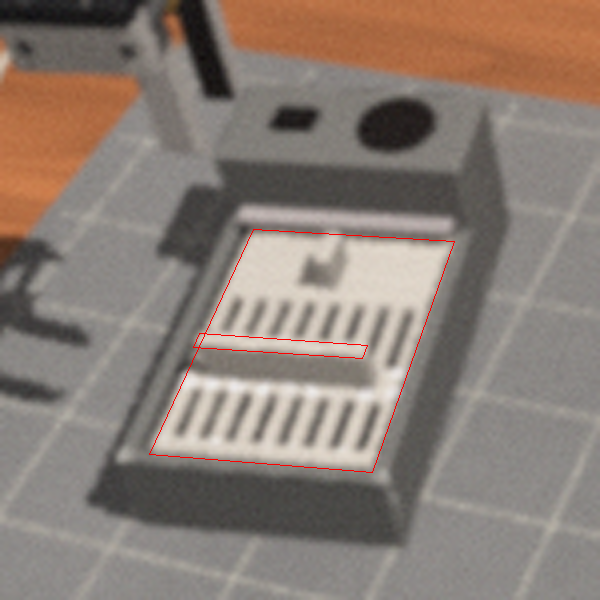

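View pics/chk_side.png

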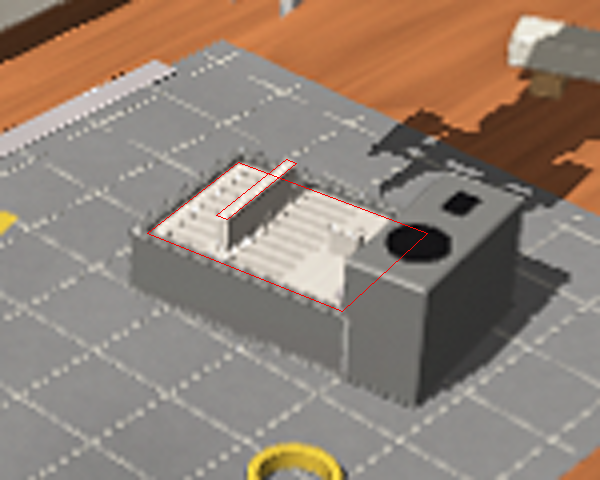

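```bash
python3 -c "
from bench import *
print(r.sense()['ft_force']);print(hand_in())"
```

```text
[-0.71405247  0.32743027  0.66447199]
the job is handed in; nothing more can be done
None
```

The grille plate is back on the sanding box, lying flat in its recess with the finned edge under the lip. I handed the job in at about 29 s; it returns no verdict.

- **Drawing out:** I pulled the plate about 120 mm by its fin. I let go with it flat on the mat and its crossbar about 63 mm clear of the riser's front.
- **Hooking and lowering:** I took the plate again by the crossbar. I tilted it 12° with the finned edge low, slid that edge about 9 mm under the lip, and lowered the far edge to level in small steps while holding it. I released it once it touched the ledge.

**Last checks**
- **Contact height:** the plate touched the ledge at the height the model predicted. I pressed to about 14 N, eased off, then released.
- **Position:** from the arm's pose just before release, the plate's middle was about 0.6 mm from the recess centre and under 0.2° off level and square. The wrist picture after release agrees to about 1 mm. The scene view's overlay is a few mm off, which is about that camera's accuracy.
- **Other objects:** the tape roll and sanding block looked undisturbed in the last wrist picture. The jars were standing in the pictures I took after the draw-out; I did not measure them at the end.
- **Gripper:** it is raised clear and touches nothing.

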